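# Refit the lid of the hinged test nest the right way round

## Task

The loose lid of the small hinged test nest was put back the wrong way round. Turn it over so that its seal face and lugs face forward, over the nest, and set it back on its ledge between the two ears, leaning open on its stops; then slide the hinge pin, which lies on the bench, in from the end nearer the robot through both ears and both lugs until its grip meets the ear. Let go of everything, and leave the grease tin and the hex key where they lie.

Things in the scene. Friction and masses are not known exactly. Their poses are not given: they have to be found in the camera images.
- fixture: Test nest, fixed; origin on the bench straight below the middle of the hinge axis. x to its rear (roughly to the robot's right), y along the hinge (roughly away from the robot), z up. Base plate x -95 to 80, y +-62, 10 mm thick. Nest block with round pocket: x -80 to -22, y +-35, top z 56. Behind the lid two posts at y +-18, up to z 80, carry the stop screws
- fixture_hinge (a point): Middle of the hinge axis, 46 mm above the bench; axes as fixture. Both ears are uprights 26 mm wide in x, 10 mm thick, at y -52.5 to -42.5 and 42.5 to 52.5, top at z 59, each with a 13 mm bore on this axis
- fixture_ear (a point): Centre of the bore's mouth on the outer side of the ear nearer the robot (-y): the pin goes in here towards +y, and its grip ends up against this face
- lid_place (a point): Where the middle of the seated lid's plate belongs (either way round): x 34, y 0, z 79 mm in the nest's frame; side play +-2.5 mm. The lid leans back 25 degrees: up the plate is (0.423, 0, 0.906) in that frame. Its lower edge stands on a ledge (y +-18) square to it, in front of a dowel; its rear rests on the stop screws, 61 mm up the plate, y +-18
- lid_center (a point): Middle of the lid's plate: bare metal, 80 wide, 100 high, 10 mm thick, 0.3 kg, loose. x out of the seal face, y along the width, z up the plate. Seal face: black rubber ring 33 mm across, two lugs at the lower edge. Outer face: a fitting at the centre (18 mm wide, 14 mm long). The bare top 24 mm can be gripped across the 10 mm. At the start the seal face looks rearward; right is x pointing forward (nest -x)
- lid_bore (a point): Axis of the two lugs' bores (14 mm), midway between them: 17 mm from the plate's middle along the lid's x, 44 mm below it. Lugs: 14 mm wide at y 26 to 40 on either side, standing 26 mm out of the face, from 7 mm below the plate's lower edge to 19 above it. In the rightly fitted lid this point lies on the hinge axis
- pin_grip (a point): Middle of the hinge pin's square grip, 14 x 14 mm, 65 mm long, dark steel; x along the pin to its tip. The pin, 0.14 kg, lies on the bench between nest and robot, axis 7 mm high, level within 2 degrees, tip roughly to the nest's rear. The round shank, 10 mm thick, 116 mm long with a tapered tip, begins at the grip's shoulder 32.5 mm ahead of this point
- pin_tip (a point): Tip of the hinge pin, on its axis, 148.5 mm ahead of the middle of its grip. With the pin home it stands 11 mm out of the far ear
- grease_tin: Round flat tin with a dark lid, 54 mm across and 24 mm high, near the front edge left of the nest; origin under its centre. Not to be moved
- hex_key: Hex key, 132 x 32 x 6 mm, at the nest's rear; origin under its centre. Not to be moved

How it is judged:
By the outcome, as a careful person would: the job done as asked, in the order asked, and still so for the second after the job is handed in, with the robot touching nothing.
It also fails if it takes over 67 s, if anything falls off the work surface, if the arm or the gripper's body presses on something with over 40 N, if the wrist force passes 120 N, or if a joint passes its speed limit or range.

## Robot

A 6-joint arm with a two-finger parallel gripper is mounted at the origin on a cart in front of the work surface, level with it; the furniture and walls round the work are solid. World frame = base frame: x ahead of the robot, y to its left, z up, the work surface at z = 0. Lengths are in mm, angles in rad, forces in N, time in s.
With the tool pointing down it reaches from about 350 to 725 mm from the base axis. Payload 4.3 kg.
Tool frame: the origin (TCP) lies at the centre of the arm's flange, where the gripper is bolted on; the fingertips stand 173 mm ahead of it and the grasp point (between the pads) lies grip_point_offset ahead of it (grip_point_offset is the distance from the TCP to the grasp point, in mm); z points along the fingers, y is the direction in which the jaws open and shut (so a half turn about z gives the same grasp; the last joint's range is limited). The gripper opens to 85 mm and grips with 20 to 120 N. Pads are 22 mm wide; open, the fingers measure 114 mm over their backs; the gripper's body (76 mm by 85 mm) begins 54 mm behind the grasp point. The pads swing forward as they close: fully open they stand 13 mm farther back than shut.
Start: joints at [1.133, 0.377, 0.081, 1.274, 0, 1.46], TCP at [185.128, 544.404, 404.729] pointing down, gripper open.
Joint ranges: [-2.72, 2.72], [-0.84, 1.66], [-1.02, 1.22], [-1.77, 2.12], [-1.37, 1.28], [-3.14, 3.14]. Speed limits (rad/s): [2.57, 2.57, 3.14, 3.14, 3.14, 3.14].

## Interface

Orientations are given as a unit quaternion [x, y, z, w].
In Python, from cell import * gives the robot as it stands.
- The arm moves only by the tool jog_arm, never from a script. Its argument "series" is a list of rows, each a list of 3 entries, a list of its own where there are three numbers: the finger opening in m, from 0 to 0.0854, then the shift along the world's x, y, z in m, then the turn about the world's z in rad. In form: [[jaw, [dx, dy, dz], turn], ...]. A call has exactly 8 rows; each row shifts and turns the commanded pose from where the row before left it; what a row does not reach is not made up. A row lasts 1/10 s, in which the tool goes at most 50 mm and 8.59 degrees, less where a joint would pass 70% of its speed; a pose out of reach is approached as far as the arm can. A call with a gripper value outside its range is refused whole. The fingers move at their own pace and stop on an object; "grip_force" is the grip in N (left out, the last holds). Time passes only in rows, so rows that do not move let the fingers close, or fill a call up. It gives the time, the measured TCP pose, the force and the opening at its end, in the units of the state.
- state(): the state, without advancing time (a new reading comes with each control period).
- snapshot(name): name is "scene" or "top" or "wrist"; returns (picture, depth): 480x640x3 uint8, blue, green, red; 480x640 float32, mm along the optical axis (not along the pixel's ray), 0 where there is no reading.
- get_calibration(name): a dict with "fx", "fy", "cx", "cy" (pixels), "origin" and "orientation" of the camera in the world. Camera axes: x right, y down, z forward; pixel columns grow to the right and rows downward; lengths in mm; the calibration is good to about 2 mm. A picture is of the moment at which its call begins: read the wrist's pose just before it. get_calibration takes no time and is no camera call; for the wrist camera it gives the pose at the moment of the call.
- job_done(): hands the job in, once; it reports no verdict.
The state is a dict: "time": time; "qpos": joint angles; "qd": joint speeds; "tau": joint torques, N m; "tcp_pos": TCP position; "tcp_rot": TCP orientation; "ft_force": force on the tool from outside, world axes, zero at the start; "moment": the same for the moment, N m; "gripper_width": finger opening in mm.
Only numpy, scipy, OpenCV 4.12 (cv2) and the standard library are available. Lean on these libraries where they do the work, as an engineer would, in place of code of your own. Each camera call takes 0.05 s, during which the arm holds its last target. There are 200 camera calls.

## Working session

There is one attempt and no reset: what is moved stays moved. The work goes in short steps, Python scripts to look and compute and a tool call to move; the robot and the scene stay as the last step left them, time stands still between calls to the robot, and variables do not carry over. Pictures are saved under pics/ and viewed, about 8 in all and at most 12, crops included, and the job is handed in when it is done.

Besides the shell and the picture viewer there is one more tool, called after "Request:" as name(argument=value, ...) on one line, values as JSON. jog_arm: Moves the arm, as the interface text tells. Its arguments: {"type":"object","properties":{"series":{"type":"array","items":{"type":"array"}},"grip_force":{"type":"number"}},"required":["series"]}

```bash
ls; mkdir -p pics; python3 - <<'E'
from cell import *
import cv2
s=state(); print({k:s[k] for k in s})
for n in ["scene","top","wrist"]:
    im,d=snapshot(n); cv2.imwrite(f"pics/{n}0.png",im); import numpy as np; np.save(f"pics/{n}0.npy",d); print(n,get_calibration(n))
print(grip_point_offset)
E
```

```text
pics
{'time': 0.0, 'qpos': array([ 1.13268136e+00,  3.78077634e-01,  7.96227340e-02,  1.27440749e+00,
       -9.38400110e-06,  1.46049219e+00]), 'qd': array([ 7.87910403e-04,  5.10988889e-05,  1.85567065e-04,  1.86584988e-03,
        4.21985195e-04, -5.41058150e-04]), 'tau': array([ 9.28468544e-04, -4.63606560e+01,  2.69871533e+01,  2.09644058e-02,
        7.48966755e-07,  5.39347511e-06]), 'tcp_pos': array([185.00057509, 544.10290588, 403.75097212]), 'tcp_rot': array([ 1.63172423e-01,  9.86597027e-01, -9.95708195e-04, -2.75214073e-04]), 'ft_force': array([-0.77793427,  0.00848581,  0.69935031]), 'moment': array([ 0.00266805, -0.03558084,  0.03352408]), 'gripper_width': 85.26829204795891}
scene {'fx': 474.58916324223213, 'fy': 474.58916324223213, 'cx': 319.1136737363328, 'cy': 236.75057403501967, 'origin': array([ 232.90409892, -354.31554614,  812.42757991]), 'orientation': array([ 0.87651002, -0.40523069,  0.11086594, -0.2350043 ])}
top {'fx': 618.2273759658416, 'fy': 618.2273759658416, 'cx': 331.66670667164635, 'cy': 241.1783435898587, 'origin': array([466.72763124, -64.84644862, 924.8512375 ]), 'orientation': array([-0.70432325,  0.70741482, -0.04369738,  0.03979421])}
wrist {'fx': 343.9814431960466, 'fy': 343.9814431960466, 'cx': 325.5296557266213, 'cy': 240.48245652174384, 'origin': array([111.79116241, 569.25566027, 374.21357252]), 'orientation': array([0.8030853 , 0.575598  , 0.08881483, 0.12590822])}
154.70000000000002
```

View pics/top0.png

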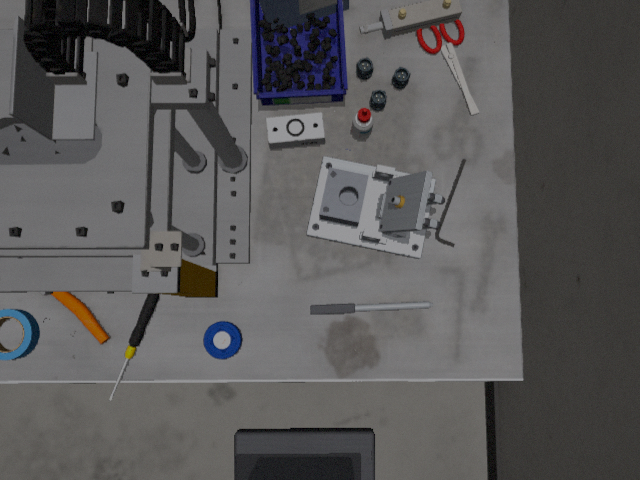

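View pics/scene0.png

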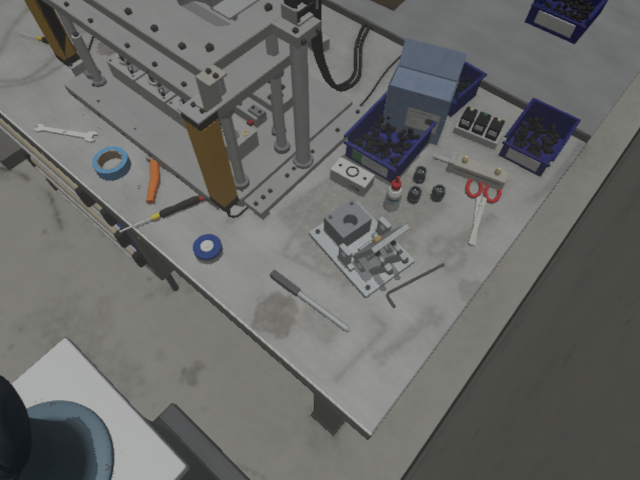

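```bash
cat > h.py <<'E'
import numpy as np, cv2
from scipy.spatial.transform import Rotation as R
from cell import *
def cloud(d,c):
    v,u=np.mgrid[0:480,0:640]
    p=np.dstack([(u-c['cx'])/c['fx']*d,(v-c['cy'])/c['fy']*d,d])
    return p@R.from_quat(c['orientation']).as_matrix().T+c['origin']
def ray(uv,z,c):
    uv=np.atleast_2d(uv).astype(float)
    r=np.c_[(uv[:,0]-c['cx'])/c['fx'],(uv[:,1]-c['cy'])/c['fy'],np.ones(len(uv))]@R.from_quat(c['orientation']).as_matrix().T
    o=np.asarray(c['origin']); return o+r*((z-o[2])/r[:,2])[:,None]
def pix(p,c):
    q=(np.atleast_2d(p)-c['origin'])@R.from_quat(c['orientation']).as_matrix()
    return np.c_[q[:,0]/q[:,2]*c['fx']+c['cx'],q[:,1]/q[:,2]*c['fy']+c['cy']]
def rect(m):
    cs,_=cv2.findContours(m.astype(np.uint8),cv2.RETR_EXTERNAL,cv2.CHAIN_APPROX_NONE)
    k=max(cs,key=cv2.contourArea); return k
E
python3 - <<'E'
from h import *
c=get_calibration("top"); d=np.load("pics/top0.npy"); im=cv2.imread("pics/top0.png"); P=cloud(d,c); z=P[...,2]
v,u=np.mgrid[0:480,0:640]
roi=(u>295)&(u<460)&(v>145)&(v<270)&(d>0)
print("bench z",np.median(z[280:295,250:300]), np.std(z[280:295,250:300]))
h=np.histogram(z[roi],bins=np.arange(-6,140,4)); print(list(zip(h[1].astype(int),h[0])))
def rr(m,zz,name):
    k=rect(m)[:,0,:]; q=ray(k,zz,c)[:,:2].astype(np.float32); r=cv2.minAreaRect(q); print(name,r)
    print(cv2.boxPoints(r).round(1).tolist())
rr(roi&(abs(z-56)<6)&(u<366),56,"block")
rr(roi&(z>5),10,"plate+all")
g=cv2.cvtColor(im,cv2.COLOR_BGR2GRAY)
roi2=(u>300)&(u<445)&(v>290)&(v<325)
bg=np.median(g[roi2]); print("bg",bg)
rr(roi2&(g<100)&(u<362),10,"grip dark")
rr(roi2&(z>4),7,"pin z")
m=roi&(z>85); q=P[m]; ctr=q.mean(0); print("lid top pts",m.sum(),q.min(0),q.max(0))
_,_,V=np.linalg.svd(q-ctr); print("lid normal",V[2],ctr, np.std((q-ctr)@V[2]))
x=cv2.resize(im[140:330,290:480],None,fx=4,fy=4,interpolation=cv2.INTER_CUBIC)[:600*2]; cv2.imwrite("pics/crop1.png",cv2.resize(x,(600,600)))
E
```

```text
bench z 0.230074666740677 67.36546994810558
[(np.int64(-6), np.int64(826)), (np.int64(-2), np.int64(7809)), (np.int64(2), np.int64(1716)), (np.int64(6), np.int64(1866)), (np.int64(10), np.int64(2265)), (np.int64(14), np.int64(129)), (np.int64(18), np.int64(112)), (np.int64(22), np.int64(134)), (np.int64(26), np.int64(187)), (np.int64(30), np.int64(91)), (np.int64(34), np.int64(148)), (np.int64(38), np.int64(185)), (np.int64(42), np.int64(136)), (np.int64(46), np.int64(139)), (np.int64(50), np.int64(220)), (np.int64(54), np.int64(1542)), (np.int64(58), np.int64(492)), (np.int64(62), np.int64(87)), (np.int64(66), np.int64(106)), (np.int64(70), np.int64(109)), (np.int64(74), np.int64(187)), (np.int64(78), np.int64(195)), (np.int64(82), np.int64(104)), (np.int64(86), np.int64(157)), (np.int64(90), np.int64(142)), (np.int64(94), np.int64(100)), (np.int64(98), np.int64(86)), (np.int64(102), np.int64(103)), (np.int64(106), np.int64(99)), (np.int64(110), np.int64(104)), (np.int64(114), np.int64(98)), (np.int64(118), np.int64(138)), (np.int64(122), np.int64(373)), (np.int64(126), np.int64(76)
[... 596 characters left out ...]
(474.8769836425781, -75.10934448242188), (15.739493370056152, 75.1044921875), 2.3262054920196533)
[[465.5, -37.900001525878906], [468.5, -113.0], [484.29998779296875, -112.30000305175781], [481.20001220703125, -37.29999923706055]]
pin z ((476.0765686035156, -127.92574310302734), (15.328238487243652, 180.5857696533203), 0.8999413251876831)
[[467.0, -37.79999923706055], [469.79998779296875, -218.3000030517578], [485.20001220703125, -218.10000610351562], [482.29998779296875, -37.5]]
lid top pts 1501 [ 576.07546475 -203.0785124    85.02645999] [ 658.41434016 -152.77334012  128.48392368]
lid normal [-0.16672362 -0.81979689 -0.54784697] [ 616.58575341 -179.29959745  109.35519395] 2.890107945739162
```

View pics/crop1.png

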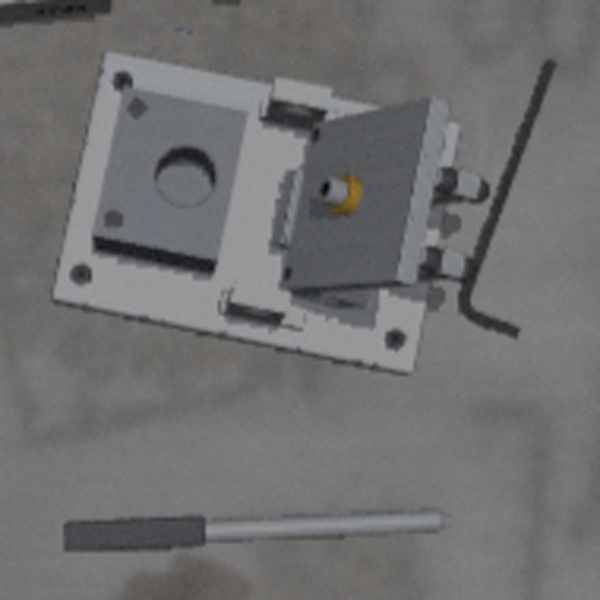

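```bash
python3 - <<'E'
from h import *
c=get_calibration("scene"); P=cloud(np.load("pics/scene0.npy"),c); ok=np.load("pics/scene0.npy")>0
c2=get_calibration("top"); d=np.load("pics/top0.npy"); P=np.vstack([P[ok],cloud(d,c2)[d>0]])
for y in range(-150,650,50):
    m=(P[:,1]>y)&(P[:,1]<y+50)&(P[:,0]>300)
    print(y,[int(np.percentile(P[m&(P[:,2]>zz)][:,0],0.5)) if (m&(P[:,2]>zz)).sum()>20 else None for zz in (60,150,250,400)])
print(pix([[614.4,-190.6,124],[474.9,-75,14]],c2))
E
```

```text
-150 [574, None, None, None]
-100 [788, 1005, None, None]
-50 [911, 991, None, None]
0 [665, 664, 663, None]
50 [490, 490, 490, 680]
100 [490, 490, 490, 680]
150 [528, 528, 528, 628]
200 [528, 528, 528, None]
250 [528, 528, 528, None]
300 [528, 528, 528, None]
350 [528, 528, 528, None]
400 [528, 528, 528, None]
450 [528, 528, 528, None]
500 [528, 528, 528, None]
550 [529, 529, None, None]
600 [532, 533, None, None]
[[423.52197824 201.08877158]
 [335.30643765 308.91643346]]
```

Request:
jog_arm(series=[[0.06,[0.021,-0.039,0],0],[0.06,[0.021,-0.039,0],0],[0.06,[0.021,-0.039,0],0],[0.06,[0.021,-0.039,0],0],[0.06,[0.021,-0.039,0],0],[0.06,[0.021,-0.039,0],0],[0.06,[0.021,-0.039,0],0],[0.06,[0.021,-0.039,0],0]])

```text
time: 0.95
tcp_pos: [353.4, 230.7, 404.6]
tcp_rot: [0.163, 0.987, 0.0, 0.0]
ft_force: [0.7, 0.1, 0.7]
gripper_width: 60.0
```

Request:
jog_arm(series=[[0.06,[0.004,-0.041,0],0],[0.06,[0.004,-0.041,0],0],[0.06,[0.004,-0.041,0],0],[0.06,[0.004,-0.041,0],0],[0.06,[0.004,-0.041,0],0],[0.06,[0.004,-0.041,0],0],[0.06,[0.004,-0.041,0],0],[0.06,[0.004,-0.041,0],0]])

```text
time: 1.75
tcp_pos: [384.7, -97.3, 404.7]
tcp_rot: [0.163, 0.987, 0.0, 0.0]
ft_force: [0.6, 0.5, 0.1]
gripper_width: 60.4
```

Request:
jog_arm(series=[[0.06,[0.0295,-0.0105,-0.008],0.015],[0.06,[0.0295,-0.0105,-0.008],0.015],[0.06,[0.0295,-0.0105,-0.008],0.015],[0.06,[0.0295,-0.0105,-0.008],0.015],[0.06,[0.0295,-0.0105,-0.008],0.015],[0.06,[0.0295,-0.0105,-0.008],0.015],[0.06,[0.0295,-0.0105,-0.008],0.015],[0.06,[0,0,0],0.015]])

```text
time: 2.55
tcp_pos: [593.8, -170.1, 345.9]
tcp_rot: [0.103, 0.995, 0.0, -0.001]
ft_force: [-0.8, -0.3, -1.3]
gripper_width: 60.2
```

```bash
python3 - <<'E'
from h import *
c=get_calibration("wrist"); im,d=snapshot("wrist"); cv2.imwrite("pics/w1.png",im); np.save("pics/w1.npy",d); np.save("pics/w1c.npy",c,allow_pickle=True)
print(R.from_quat(c['orientation']).as_matrix()[:,2],c['origin'],state()['tcp_pos'])
print("pred top edge ends", pix([[614.4+39.1,-190.6-8.3,124],[614.4-39.1,-190.6+8.3,124]],c))
E
```

```text
[ 0.29653602 -0.06272014 -0.9529599 ] [ 518.10898637 -154.03572669  316.25398005] [ 592.39194086 -169.46410496  346.83166206]
pred top edge ends [[301.204285   357.25686071]
 [298.58440999 241.50277719]]
```

View pics/w1.png

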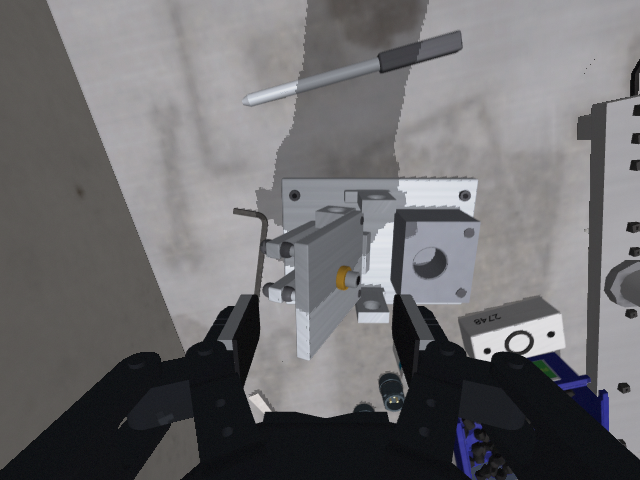

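Request:
jog_arm(series=[[0.05,[0.012,-0.008,-0.005],0],[0.05,[0.011,-0.008,-0.007],0],[0.05,[0,0,-0.012],0],[0.05,[0,0,-0.012],0],[0.05,[0,0,-0.012],0],[0.05,[0,0,-0.01],0],[0.05,[0,0,-0.008],0],[0.05,[0,0,0],0]], grip_force=20)

```text
time: 3.4
tcp_pos: [613.8, -184.7, 281.1]
tcp_rot: [0.104, 0.995, 0.0, -0.001]
ft_force: [-0.7, 0.4, 0.3]
gripper_width: 50.2
```

```bash
python3 - <<'E'
from h import *
im,d=snapshot("wrist"); cv2.imwrite("pics/w2.png",im[150:480,150:500]); s=state(); print(s['tcp_pos'],s['tcp_rot'],s['ft_force'],s['qpos'],s['gripper_width'])
E
```

```text
[ 614.20133544 -184.83506489  282.07351652] [ 1.03650283e-01  9.94613528e-01  2.61454544e-04 -6.93363373e-04] [ 0.55079732 -0.38512113  0.4140352 ] [-3.91187946e-01  5.67902461e-01  6.28075375e-02  1.06717947e+00
  1.08452374e-04 -1.83514412e-01] 49.741623186437
```

View pics/w2.png

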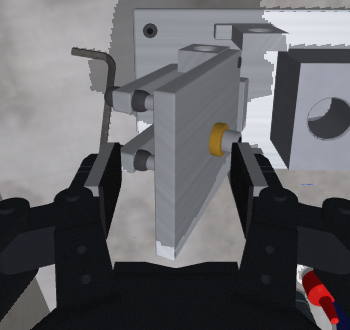

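Request:
jog_arm(series=[[0.028,[0,0,0],0],[0.028,[0,0,0],0],[0.028,[0.001,0.004,0.001],0],[0.028,[0.001,0.005,0.001],0],[0.028,[0.001,0.005,0.001],0],[0.028,[0.001,0.005,0.001],0],[0.028,[0.001,0.005,0.001],0],[0.028,[0.001,0.005,0.001],0]])

```text
time: 4.25
tcp_pos: [620.7, -155.5, 288.8]
tcp_rot: [0.104, 0.995, 0.0, -0.0]
ft_force: [0.7, -0.7, 0.9]
gripper_width: 28.0
```

Request:
jog_arm(series=[[0.028,[0.001,0.004,0.001],0],[0.028,[0.001,0.004,0.001],0],[0.024,[0.001,0.004,0.0],0],[0.02,[0,0,0],0],[0.016,[0,0,0],0],[0.009,[0,0,0],0],[0.005,[0,0,0],0],[0.005,[0,0,0],0]])

```text
time: 5.05
tcp_pos: [623.5, -144.7, 290.7]
tcp_rot: [0.104, 0.995, -0.001, -0.0]
ft_force: [-1.8, -2.6, -0.1]
gripper_width: 9.5
```

```bash
python3 - <<'E'
from h import *
im,d=snapshot("wrist"); a=im[150:480,150:500]; im2,d2=snapshot("scene"); b=cv2.resize(im2[190:310,290:440],None,fx=3,fy=3); 
o=np.zeros((360,800,3),np.uint8); o[:330,:350]=a; o[:360,350:800]=b; cv2.imwrite("pics/w3.png",o); s=state(); print(s['tcp_pos'],s['ft_force'],s['qpos'],s['gripper_width'])
E
```

```text
[ 623.52034279 -144.57793716  290.69848287] [-0.11288405 -3.32767643 -0.52506968] [-3.26703034e-01  5.59007881e-01  7.07443897e-02  1.08253070e+00
 -9.39881998e-04 -1.18362450e-01] 9.540580184593713
```

View pics/w3.png

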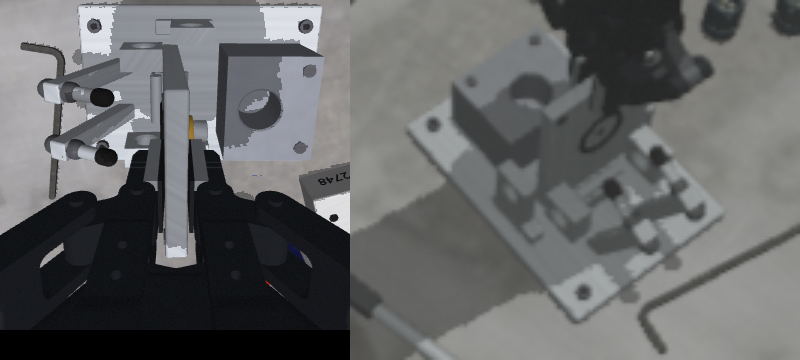

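Request:
jog_arm(series=[[0.005,[0,0,0],0],[0.005,[0,0,0.005],0],[0.005,[0,0,0.01],0],[0.005,[0,0,0.015],0],[0.005,[0,0,0.015],0],[0.005,[0,0,0.015],0],[0.005,[0,0,0.015],0],[0.005,[0,0,0],-0.0496]], grip_force=70)

```text
time: 5.95
tcp_pos: [624.3, -143.5, 368.8]
tcp_rot: [0.129, 0.992, 0.001, 0.002]
ft_force: [-0.1, 0.2, -2.5]
gripper_width: 8.1
```

Request:
jog_arm(series=[[0.005,[0,0,0],-0.14],[0.005,[0,0,0],-0.14],[0.005,[0,0,0],-0.14],[0.005,[0,0,0],-0.14],[0.005,[0,0,0],-0.14],[0.005,[0,0,0],-0.14],[0.005,[0,0,0],-0.14],[0.005,[0,0,0],-0.14]])

```text
time: 6.75
tcp_pos: [623.6, -143.3, 366.0]
tcp_rot: [0.637, 0.77, 0.001, -0.001]
ft_force: [-0.5, -0.3, -3.6]
gripper_width: 8.2
```

Request:
jog_arm(series=[[0.005,[0,0,0],-0.14],[0.005,[0,0,0],-0.14],[0.005,[0,0,0],-0.14],[0.005,[0,0,0],-0.14],[0.005,[0,0,0],-0.14],[0.005,[0,0,0],-0.14],[0.005,[0,0,0],-0.14],[0.005,[0,0,0],-0.14]])

```text
time: 7.55
tcp_pos: [623.6, -143.3, 366.0]
tcp_rot: [0.949, 0.314, 0.0, -0.001]
ft_force: [-0.2, 0.0, -2.9]
gripper_width: 7.8
```

Request:
jog_arm(series=[[0.005,[0,0,0],-0.14],[0.005,[0,0,0],-0.14],[0.005,[0,0,0],-0.14],[0.005,[0,0,0],-0.14],[0.005,[0,0,0],-0.14],[0.005,[0,0,0],-0.092],[0.005,[0,0,0],0],[0.005,[0,0,0],0]])

```text
time: 8.35
tcp_pos: [623.7, -143.6, 365.9]
tcp_rot: [0.997, -0.073, -0.0, -0.0]
ft_force: [0.1, -0.4, -2.8]
gripper_width: 8.2
```

```bash
python3 - <<'E'
from h import *
c=get_calibration("wrist"); im,d=snapshot("wrist"); np.save("pics/w4.npy",d); np.save("pics/w4c.npy",c,allow_pickle=True); cv2.imwrite("pics/w4.png",im); s=state(); print(s['tcp_pos'],s['tcp_rot'],s['ft_force'],s['qpos'],s['gripper_width'])
print(c['origin'])
P=cloud(d,c); O=np.array([625.8,-136.8,0]); a=np.radians(-102); ex=np.array([np.cos(a),np.sin(a),0]); ey=np.array([-np.sin(a),np.cos(a),0])
N=np.dstack([(P-O)@ex,(P-O)@ey,P[...,2]]); np.save("pics/w4n.npy",N)
m=(abs(N[...,0]-8)<12)&(abs(N[...,1])<60)&(N[...,2]>150)&(N[...,2]<230)&(d>0); q=N[m]; print(m.sum(),np.percentile(q,[1,50,99],axis=0))
m=(abs(N[...,2]-56)<4)&(N[...,0]<-10)&(N[...,0]>-95)&(abs(N[...,1])<50)&(d>0); q=N[m]; print("block",np.percentile(q,[1,50,99],axis=0))
E
```

```text
[ 623.64443986 -143.74762001  365.88886561] [ 9.97345265e-01 -7.28170058e-02  1.96904792e-05 -3.25449975e-04] [ 0.26779707  0.79739349 -3.85302175] [-3.25746250e-01  5.25168425e-01  2.11405489e-01  1.25715810e+00
  6.40053420e-04  2.96160939e+00] 8.466170415465793
[ 701.13191091 -154.81949718  336.10821307]
6453 [[ -3.35970767 -39.37702786 158.34641709]
 [  6.73050106  10.48697102 211.20766234]
 [ 19.41524225  38.4519231  229.6793482 ]]
block [[-80.44341568 -34.48312798  53.248882  ]
 [-57.78169673  -1.95362371  56.94521747]
 [-13.04251602  35.3973864   58.97362535]]
```

View pics/w4.png

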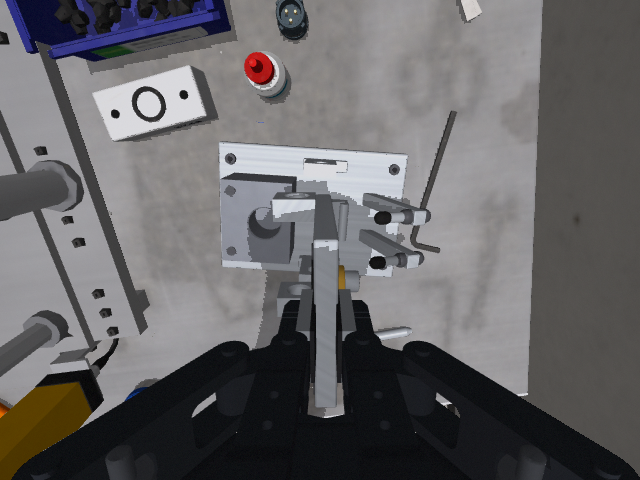

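```bash
python3 - <<'E'
from h import *
c=np.load("pics/w4c.npy",allow_pickle=True).item(); d=np.load("pics/w4.npy"); P=cloud(d,c); N=np.load("pics/w4n.npy")
im=cv2.imread("pics/w4.png"); g=cv2.cvtColor(im,cv2.COLOR_BGR2GRAY).astype(int)
zt=np.median(P[245:400,320:332,2]); print("lid top z",[np.median(P[v:v+10,320:332,2]).round(1) for v in range(242,402,20)])
for v in (250,280): print(v,g[v,306:346])
print("col",g[225:250,326],g[395:418,326])
f=lambda uv,z:print(((ray(uv,z,c)-[625.8,-136.8,0])@np.array([[-.2079,-.9781,0],[.9781,-.2079,0],[0,0,1]]).T).round(1))
f([[326,240],[326,407]],zt)
# plate corners at z=10, holes
f([[230,158],[394,170]],10); 
E
```

```text
lid top z [np.float64(211.4), np.float64(211.4), np.float64(211.4), np.float64(211.3), np.float64(211.4), np.float64(211.3), np.float64(211.4), np.float64(211.3)]
250 [130 131 131 132 130  96  60  77 122 130 139 136 137 137 136 136 135 135
 134 136 134 134 133 201 204 203 136 135 134 134 128 115  86 135 135 136
 136 137 138 137]
280 [136 131 131 130 132  51  20  43 116 126 137 137 137 137 135 136 135 136
 136 136 135 135 134 135 135 135 135 134 133 132 121 109  89 110 109 110
 107 107 104 112]
col [ 79  79  77  79  80  79  79  78  79  79  78  79  79  79 113 167 129 201
 205 207 205 137 135 133 135] [128 128 127 127 129 132 132 132 131 132 131 132 100 139 142 141 141 143
 142 144 144 178 216]
[[  4.7  38.  211.3]
 [  9.8 -40.7 211.3]]
[[-84.6  47.9  10. ]
 [ 68.   46.8  10. ]]
```

Request:
jog_arm(series=[[0.005,[0.0005,-0.005,0],-0.063],[0.005,[0,0,-0.01],0],[0.005,[0,0,-0.012],0],[0.005,[0,0,-0.012],0],[0.005,[0,0,-0.01],0],[0.005,[0,0,0],0],[0.005,[0,0,0],0],[0.005,[0,0,0],0]])

```text
time: 9.2
tcp_pos: [624.4, -149.1, 322.3]
tcp_rot: [0.994, -0.105, 0.0, 0.0]
ft_force: [0.4, 0.2, -2.4]
gripper_width: 8.3
```

```bash
cat >> h.py <<'E'
A=np.radians(-102); M=np.array([[np.cos(A),np.sin(A),0],[-np.sin(A),np.cos(A),0],[0,0,1]]); O=np.array([625.8,-136.8,0])
nest=lambda p:(np.asarray(p)-O)@M.T
def look(n):
    c=get_calibration("wrist"); im,d=snapshot("wrist"); cv2.imwrite(f"pics/{n}.png",im); s=state()
    print("t",s['time'],"tcp",s['tcp_pos'].round(1),"nest",nest(s['tcp_pos']).round(1),"yaw",np.degrees(2*np.arctan2(s['tcp_rot'][1],s['tcp_rot'][0])).round(2),"F",s['ft_force'].round(1),"w",s['gripper_width'].round(1),"q6",s['qpos'][5].round(2))
    return c,im,d,nest(cloud(d,c))
E
python3 - <<'E'
from h import *
c,im,d,N=look("w5"); np.save("pics/w5n.npy",N)
top=(abs(N[...,2]-167.5)<3)&(abs(N[...,1])<50)&(abs(N[...,0]-12)<12); q=N[top]
print("lid top",top.sum(),np.percentile(q,[1,50,99],axis=0).round(1))
r=cv2.minAreaRect(q[:,:2].astype(np.float32)); print(r)
b=(abs(N[...,2]-56)<3)&(N[...,0]<-15)&(N[...,0]>-95)&(abs(N[...,1])<45); q=N[b]; print("block",np.percentile(q,[.5,99.5],axis=0).round(1))
for y in (10,20,-20,30): 
  m=b&(abs(N[...,1]-y)<3); print(y,N[m][:,0].max() if m.any() else None)
e=(abs(N[...,2]-59)<3)&(abs(N[...,0])<20)&(N[...,1]>38)&(N[...,1]<58); print("far ear top",np.percentile(N[e],[1,99],axis=0).round(1))
E
```

```text
Traceback (most recent call last):
  File "h.py", line 22, in look
    print("t",s['time'],"tcp",s['tcp_pos'].round(1),"nest",nest(s['tcp_pos']).round(1),"yaw",np.degrees(2*np.arctan2(s['tcp_rot'][1],s['tcp_rot'][0])).round(2),"F",s['ft_force'].round(1),"w",s['gripper_width'].round(1),"q6",s['qpos'][5].round(2))
                                                                                                                                                                                               ^^^^^^^^^^^^^^^^^^^^^^^^
AttributeError: 'float' object has no attribute 'round'
```

View pics/w5.png

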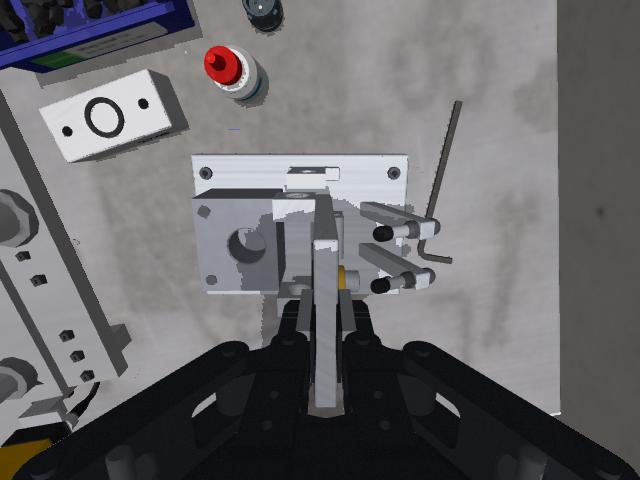

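```bash
sed -i "s/s\['gripper_width'\].round(1)/round(s['gripper_width'],1)/" h.py
python3 - <<'E'
from h import *
c,im,d,N=look("w5"); np.save("pics/w5n.npy",N)
top=(abs(N[...,2]-167.5)<3)&(abs(N[...,1])<50)&(abs(N[...,0]-12)<12); q=N[top]
print("lid top",top.sum(),np.percentile(q,[1,50,99],axis=0).round(1))
r=cv2.minAreaRect(q[:,:2].astype(np.float32)); print(r)
b=(abs(N[...,2]-56)<3)&(N[...,0]<-15)&(N[...,0]>-95)&(abs(N[...,1])<45); q=N[b]; print("block",np.percentile(q,[.5,99.5],axis=0).round(1))
for y in (10,20,-20,30): 
  m=b&(abs(N[...,1]-y)<3); print(y,N[m][:,0].max() if m.any() else None)
e=(abs(N[...,2]-59)<3)&(abs(N[...,0])<20)&(N[...,1]>38)&(N[...,1]<58); print("far ear top",np.percentile(N[e],[1,99],axis=0).round(1))
f=(abs(N[...,2]-10)<3)&(N[...,1]>50)&(N[...,1]<75)&(N[...,0]<90)&(N[...,0]>-105); print("plate far",np.percentile(N[f],[.5,99.5],axis=0).round(1))
lg=(N[...,2]>84)&(N[...,2]<92)&(N[...,0]<5)&(abs(N[...,1])<45);print("lug top",lg.sum(),np.percentile(N[lg],[1,99],axis=0).round(1))
E
```

```text
t 9.3 tcp [ 624.4 -149.2  322.5] nest [ 12.4   1.2 322.5] yaw -12.07 F [-0.   0.4 -3.8] w 8.3 q6 3.02
lid top 4096 [[  2.9 -37.8 164.9]
 [ 12.2  10.5 167.8]
 [ 21.2  40.4 169.7]]
((10.844009399414062, 0.9668121337890625), (80.19934844970703, 23.694488525390625), 81.8048324584961)
block [[-80.7 -34.3  53.7]
 [-22.9  35.3  58.6]]
10 -22.833157266684925
20 -22.814974418271458
-20 -22.829759444030948
30 -24.725628973711153
far ear top [[-13.5  40.6  56.8]
 [ 11.5  52.8  61.7]]
plate far [[-94.2  50.1   7.4]
 [ 77.8  62.4  12.7]]
lug top 1187 [[-19.9 -36.7  84.3]
 [  4.9  40.8  88.8]]
```

Request:
jog_arm(series=[[0.005,[0,0,-0.005],0],[0.005,[0,0,-0.006],0],[0.005,[0,0,-0.005],0],[0.005,[0,0,-0.004],0],[0.005,[0,0,-0.003],0],[0.005,[0,0,-0.002],0],[0.005,[0,0,0],0],[0.005,[0,0,0],0]])

```text
time: 10.1
tcp_pos: [624.2, -149.1, 296.8]
tcp_rot: [0.994, -0.105, 0.0, 0.0]
ft_force: [-0.4, -0.0, -2.5]
gripper_width: 8.2
```

Request:
jog_arm(series=[[0.005,[0,0,-0.001],0],[0.005,[0,0,-0.001],0],[0.005,[0,0,-0.001],0],[0.005,[0,0,-0.001],0],[0.005,[0,0,-0.001],0],[0.005,[0,0,0],0],[0.005,[0,0,0],0],[0.005,[0,0,0],0]])

```text
time: 10.9
tcp_pos: [624.1, -149.1, 291.7]
tcp_rot: [0.994, -0.105, -0.0, 0.0]
ft_force: [-0.3, 0.6, -2.7]
gripper_width: 8.3
```

Request:
jog_arm(series=[[0.005,[0,0,-0.001],0],[0.005,[0,0,0],0],[0.005,[0,0,-0.001],0],[0.005,[0,0,0],0],[0.005,[0,0,-0.001],0],[0.005,[0,0,0],0],[0.005,[0,0,0],0],[0.005,[0,0,0],0]])

```text
time: 11.7
tcp_pos: [624.4, -149.2, 291.3]
tcp_rot: [0.994, -0.105, 0.001, 0.0]
ft_force: [-3.6, 0.9, 10.9]
gripper_width: 8.5
```

Request:
jog_arm(series=[[0.013,[-0.0003,-0.0015,0.001],0],[0.018,[-0.0005,-0.0025,0.001],0],[0.024,[-0.0006,-0.003,0],0],[0.03,[-0.0006,-0.003,0],0],[0.03,[-0.0008,-0.004,0],0],[0.03,[-0.0008,-0.004,0],0],[0.03,[-0.0008,-0.004,0],0],[0.03,[0,0,0],0]], grip_force=20)

```text
time: 12.5
tcp_pos: [619.6, -171.9, 290.7]
tcp_rot: [0.994, -0.106, -0.0, 0.0]
ft_force: [0.7, -0.5, 0.5]
gripper_width: 30.1
```

```bash
cat >> h.py <<'E'
def lidrep(N,zmin=100):
    m=(N[...,2]>zmin)&(N[...,2]<140)&(abs(N[...,1]-15)<20)&(abs(N[...,0]-35)<50); q=N[m]; print("lid",m.sum(),np.percentile(q,[1,50,99],axis=0).round(1))
E
python3 - <<'E'
from h import *
c,im,d,N=look("w6"); np.save("pics/w6n.npy",N); lidrep(N)
E
```

```text
t 12.55 tcp [ 619.7 -171.6  290.7] nest [ 35.3   1.2 290.7] yaw -12.12 F [-0.4  0.   1.1] w 30.0 q6 2.98
lid 5129 [[  8.5  -4.5 101. ]
 [ 40.8  12.6 128.1]
 [ 62.6  34.6 139.4]]
```

View pics/w6.png

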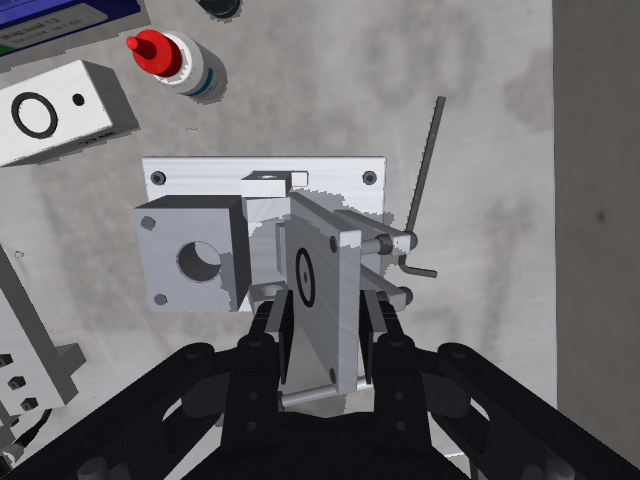

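Request:
jog_arm(series=[[0.03,[-0.0006,-0.003,0],0],[0.03,[-0.0006,-0.003,0],0],[0.03,[-0.0006,-0.003,0],0],[0.03,[-0.0006,-0.003,0],0],[0.03,[-0.0006,-0.003,0],0],[0.03,[-0.0006,-0.003,0],0],[0.03,[-0.0006,-0.003,0],0],[0.03,[0,0,0],0]])

```text
time: 13.35
tcp_pos: [615.4, -192.6, 290.8]
tcp_rot: [0.994, -0.105, 0.0, 0.0]
ft_force: [-0.6, -0.2, -0.2]
gripper_width: 30.1
```

```bash
cat >> h.py <<'E'
def lidfit(N,tol=4):
    # front face plane expected: through (34,79)+5n, n=(-.906,0,.423); lug/bore geometry
    u=np.array([.423,0,.906]); n=np.array([-.906,0,.423]); c0=np.array([34,0,79])
    r=N-c0; h=r@u; t=r@n
    m=(abs(t-5)<tol)&(abs(h)<48)&(abs(N[...,1])<40); q=N[m]
    k=q.mean(0); V=np.linalg.svd(q-k,full_matrices=False)[2][2]; V*=-np.sign(V[0])
    print("front pts",m.sum(),"normal",V.round(3),"t",np.percentile(t[m],[5,50,95]).round(1),"y",np.percentile(N[m][:,1],[.5,99.5]).round(1),"h",np.percentile(h[m],[1,99]).round(1))
    m=(abs(h-50)<2.5)&(abs(t)<7)&(abs(N[...,1])<50); q=N[m]; print("top edge",m.sum(),"t",np.percentile(t[m],[2,98]).round(1),"h",np.median(h[m]).round(1),"y",np.percentile(q[:,1],[.5,99.5]).round(1))
E
python3 - <<'E'
from h import *
c,im,d,N=look("w7"); lidfit(N)
E
```

```text
t 13.4 tcp [ 615.5 -192.3  290.7] nest [ 56.5   1.5 290.7] yaw -12.1 F [-0.5 -0.8 -0.1] w 29.9 q6 2.95
front pts 5342 normal [-0.906  0.001  0.424] t [5.7 6.  7.3] y [-36.4  39.7] h [-45.8  47.6]
top edge 3474 t [-3.3  6.3] h 50.1 y [-37.2  41.4]
```

Request:
jog_arm(series=[[0.03,[0,0,0.01],0],[0.03,[0,0,0.018],0],[0.03,[0,0,0.018],0],[0.03,[0,0,0.018],0],[0.04,[0,0,0.016],0],[0.05,[-0.01,0.009,0],0.14],[0.05,[-0.01,0.009,0],0.14],[0.05,[-0.01,0.009,0],0.14]])

```text
time: 14.2
tcp_pos: [585.3, -164.7, 371.8]
tcp_rot: [0.994, 0.107, 0.001, 0.0]
ft_force: [-0.6, 0.8, 1.4]
gripper_width: 49.8
```

Request:
jog_arm(series=[[0.05,[-0.014,0.013,0],0.14],[0.05,[-0.014,0.013,0],0.14],[0.05,[-0.014,0.013,0],0.14],[0.05,[-0.014,0.013,0],0.14],[0.05,[-0.014,0.013,0],0.14],[0.05,[-0.014,0.013,0],0.14],[0.05,[-0.014,0.013,0],0.14],[0.05,[-0.014,0.013,0],0.14]])

```text
time: 15.0
tcp_pos: [473.0, -60.5, 371.7]
tcp_rot: [0.785, 0.619, 0.0, 0.001]
ft_force: [-0.9, 0.0, -0.6]
gripper_width: 50.4
```

Request:
jog_arm(series=[[0.05,[0,0,-0.015],0.13],[0.05,[0,0,-0.015],0.127],[0.05,[0,0,-0.015],0],[0.05,[0,0,-0.015],0],[0.05,[0,0,-0.01],0],[0.05,[0,0,0],0],[0.05,[0,0,0],0],[0.05,[0,0,0],0]])

```text
time: 15.8
tcp_pos: [474.0, -61.2, 301.7]
tcp_rot: [0.702, 0.713, 0.0, 0.001]
ft_force: [-0.3, -0.4, -0.6]
gripper_width: 50.0
```

```bash
python3 - <<'E'
from h import *
c,im,d,N=look("w8"); P=cloud(d,c); np.save("pics/w8p.npy",P)
b=(abs(P[...,2])<3)&(d>0); print("bench z", np.median(P[b][:,2]))
m=(P[...,2]>4.5)&(P[...,2]<25)&(P[...,0]>445)&(P[...,0]<510)&(P[...,1]<-20)&(P[...,1]>-240)&(d>0)
m[330:,:]&=True
q=P[m]; print(m.sum(),np.percentile(q,[1,50,99],axis=0).round(1))
for y in range(-215,-30,10):
    k=q[abs(q[:,1]-y)<5]
    if len(k)>5: print(y,len(k),np.percentile(k[:,0],[2,98]).round(1),np.percentile(k[:,2],95).round(1))
E
```

```text
t 15.85 tcp [474.  -61.2 301.6] nest [ -42.4 -164.2  301.6] yaw 90.88 F [0.1 0.2 0.1] w 50.3 q6 1.29
bench z 1.1093721583233673
2636 [[ 468.  -210.5    7.3]
 [ 477.   -96.    14.1]
 [ 484.7  -36.9   17.1]]
-215 33 [476.6 484.7] 11.0
-205 96 [475.9 485.3] 11.9
-195 97 [475.8 485. ] 12.0
-185 101 [475.6 484.8] 12.2
-175 105 [474.6 484.5] 12.4
-165 107 [474.4 483.4] 12.6
-155 107 [474.3 483.2] 13.0
-145 117 [473.3 482.9] 13.0
-135 122 [473.2 482.7] 13.1
-125 113 [473.1 482.3] 13.5
-115 128 [472.1 481.4] 13.5
-105 118 [471.2 481.2] 15.2
-95 189 [469.5 482.5] 16.3
-85 197 [469.4 482.2] 16.3
-75 210 [468.5 482. ] 16.7
-65 218 [468.4 481.8] 16.6
-55 224 [467.6 480.8] 17.0
-45 227 [467.5 480.5] 17.1
-35 127 [467.5 480.4] 17.1
```

View pics/w8.png

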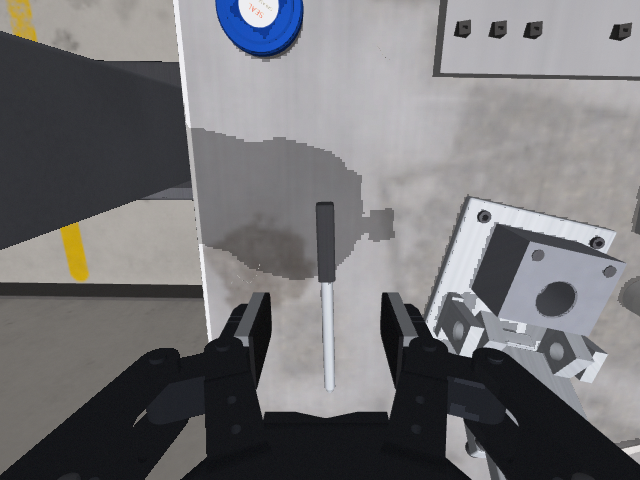

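Request:
jog_arm(series=[[0.04,[0.0007,0,-0.016],0.027],[0.04,[0,0,-0.02],0],[0.04,[0,0,-0.02],0],[0.04,[0,0,-0.02],0],[0.04,[0,0,-0.02],0],[0.04,[0,0,-0.015],0],[0.04,[0,0,-0.01],0],[0.04,[0,0,-0.004],0]], grip_force=100)

```text
time: 16.65
tcp_pos: [474.2, -61.1, 175.3]
tcp_rot: [0.692, 0.722, -0.0, -0.0]
ft_force: [-0.0, 0.3, 0.2]
gripper_width: 40.0
```

Request:
jog_arm(series=[[0.03,[0,0,0],0],[0.02,[0,0,0],0],[0.014,[0,0,0],0],[0.008,[0,0,0],0],[0.008,[0,0,0],0],[0.008,[0,0,0],0],[0.008,[0,0,0.005],0],[0.008,[0,0,0.01],0]])

```text
time: 17.45
tcp_pos: [473.5, -60.9, 190.4]
tcp_rot: [0.692, 0.722, -0.0, -0.001]
ft_force: [0.7, 0.3, -1.5]
gripper_width: 10.9
```

Request:
jog_arm(series=[[0.008,[0,0,0.02],0],[0.008,[0,0,0.025],0],[0.008,[0,0,0.025],0],[0.008,[-0.008,-0.003,0],0.132],[0.008,[-0.008,-0.003,0],0.132],[0.008,[-0.008,-0.003,0],0.132],[0.008,[-0.008,-0.003,0],0.132],[0.008,[-0.008,-0.003,0],0.132]])

```text
time: 18.25
tcp_pos: [433.8, -76.1, 261.2]
tcp_rot: [0.418, 0.908, 0.0, 0.0]
ft_force: [0.4, 1.3, -2.0]
gripper_width: 11.3
```

Request:
jog_arm(series=[[0.008,[-0.008,-0.003,0],0.132],[0.008,[-0.008,-0.003,0],0.132],[0.008,[-0.008,-0.003,0],0.132],[0.008,[-0.008,-0.003,0],0.132],[0.008,[-0.005,0.0,-0.005],0.132],[0.008,[0,0,-0.018],0],[0.008,[0,0,-0.017],0],[0.008,[0,0,0],0]])

```text
time: 19.05
tcp_pos: [395.9, -87.6, 219.5]
tcp_rot: [0.104, 0.995, 0.001, -0.002]
ft_force: [-0.3, 0.0, -1.2]
gripper_width: 11.0
```

```bash
python3 - <<'E'
from h import *
for n in ("wrist","top","scene"):
    if n=="wrist":
        c,im,d,N=look("w9")
    else:
        c=get_calibration(n); im,d=snapshot(n); N=nest(cloud(d,c)); cv2.imwrite(f"pics/{n}9.png",im)
    np.save(f"pics/{n}9n.npy",N)
    print(n)
    for y in range(-190,-70,10):
        m=(abs(N[...,1]-y)<5)&(abs(N[...,0])<14)&(N[...,2]>30)&(N[...,2]<90)&(d>0); k=N[m]
        if len(k)>8: print(y,len(k),"x",np.percentile(k[:,0],[2,50,98]).round(1),"z",np.percentile(k[:,2],[2,50,95]).round(1),"ymax",k[:,1].max().round(1))
E
```

```text
t 19.1 tcp [396.4 -87.8 220.4] nest [-2.000e-01 -2.346e+02  2.204e+02] yaw 168.06 F [ 0.4 -0.2 -1.6] w 11.3 q6 -0.17
wrist
-190 269 x [-4.7 -0.3  4.6] z [51.2 54.7 55.8] ymax -185.0
-180 219 x [-4.8  0.2  4.7] z [50.  53.9 55.4] ymax -175.9
top
-190 17 x [-3.9 -0.2  5.3] z [51.7 55.  56.6] ymax -185.0
-180 52 x [-3.9  0.5  5.4] z [49.2 54.  57.5] ymax -175.0
-170 52 x [-4.1  0.8  5.7] z [49.  53.3 55.5] ymax -165.2
-160 50 x [-3.7  0.6  5.5] z [50.3 53.2 56. ] ymax -155.2
-150 50 x [-3.8  0.8  5.8] z [48.1 53.  55.8] ymax -145.1
-140 49 x [-3.7  0.8  5.4] z [49.7 52.8 55.9] ymax -135.1
-130 50 x [-3.9  0.5  5.3] z [48.3 53.1 55.9] ymax -125.1
-120 51 x [-3.4  1.2  5.9] z [49.1 52.3 55.1] ymax -115.1
-110 51 x [-3.7  0.9  5.6] z [49.2 51.9 55.6] ymax -105.0
-100 48 x [-3.4  1.3  5.9] z [48.5 52.4 54.5] ymax -95.1
-90 49 x [-3.4  1.1  5.8] z [47.7 51.9 55.1] ymax -85.1
-80 25 x [-3.   1.1  5. ] z [46.5 50.3 53.9] ymax -77.9
scene
-190 36 x [-3.7  2.2  7.4] z [48.  55.6 58.9] ymax -185.0
-180 31 x [-3.3  2.8  6. ] z [51.6 55.  57.5] ymax -175.1
-170 32 x [-2.9  2.   5.8] z [50.4 55.  58.1] ymax -165.6
-160 32 x [-3.   2.   5.7] z [49.6 54.4 56.1] ymax -155.8
-150 32 x [-3.7  2.5  6.2] z [51.2 54.3 57.3] ymax -145.5
-140 31 x [-3.   2.4  6.2] z [50.2 54.3 55.8] ymax -135.0
-130 28 x [-2.9  2.2  5.9] z [50.1 53.9 55.7] ymax -125.3
-120 32 x [-2.1  3.1  6.8] z [49.3 54.2 56.7] ymax -115.1
-110 29 x [-3.   2.5  6. ] z [49.2 53.5 57. ] ymax -105.3
-100 29 x [-3.3  3.4  6. ] z [47.9 53.4 55.1] ymax -95.3
-90 32 x [-2.6  2.7  6.1] z [48.1 53.1 55.1] ymax -85.1
-80 15 x [-3.4  2.   4.9] z [48.7 51.8 53.6] ymax -77.5
```

Request:
jog_arm(series=[[0.008,[0.0001,0.0004,-0.0013],0.005],[0.008,[0,0,0],0],[0.008,[0.0049,-0.001,0],0],[0.008,[0.0049,-0.001,0],0],[0.008,[0.0049,-0.0011,0],0],[0.008,[0.0049,-0.001,0],0],[0.008,[0,0,0],0],[0.008,[0,0,0],0]])

```text
time: 20.0
tcp_pos: [417.0, -91.8, 219.3]
tcp_rot: [0.101, 0.995, 0.0, -0.0]
ft_force: [0.3, -0.1, -0.8]
gripper_width: 10.9
```

```bash
cat >> h.py <<'E'
def pinrep(name,N,d,ys):
    for y in ys:
        m=(abs(N[...,1]-y)<5)&(abs(N[...,0])<12)&(N[...,2]>35)&(N[...,2]<70)&(d>0); k=N[m]
        if len(k)>8: print(name,y,len(k),"x",np.percentile(k[:,0],[2,98]).mean().round(2),"z",np.median(k[:,2]).round(1))
E
python3 - <<'E'
from h import *
look("w10")
c=get_calibration("top"); im,d=snapshot("top"); N=nest(cloud(d,c)); pinrep("top",N,d,range(-160,-60,15))
e=lambda y0,y1:(abs(N[...,2]-59)<4)&(abs(N[...,0])<20)&(N[...,1]>y0)&(N[...,1]<y1)
for m in (e(-54,-41),e(41,54)): print("ear",np.percentile(N[m],[3,50,97],axis=0).round(1))
c2=get_calibration("scene"); im2,d2=snapshot("scene"); a=cv2.resize(im[180:270,320:430],None,fx=4,fy=4,interpolation=cv2.INTER_CUBIC); b=cv2.resize(im2[210:310,290:390],(360,360),interpolation=cv2.INTER_CUBIC)
o=np.zeros((360,800,3),np.uint8); o[:,:440]=a; o[:,440:]=b; cv2.imwrite("pics/m10.png",o)
E
```

```text
t 20.05 tcp [416.8 -91.7 219.3] nest [  -0.6 -213.8  219.3] yaw 168.35 F [ 0.7 -0.4 -1.3] w 11.0 q6 -0.16
top -145 50 x 0.23 z 52.0
top -130 50 x 0.18 z 52.3
top -115 50 x 0.22 z 51.7
top -100 49 x 0.15 z 51.4
top -85 51 x 0.12 z 51.3
top -70 49 x 0.08 z 51.4
ear [[-12.3 -52.2  55.7]
 [  0.1 -47.5  59.2]
 [ 12.2 -42.5  61.2]]
ear [[-12.2  42.3  56.3]
 [  0.2  47.1  59.2]
 [ 12.3  52.5  62. ]]
```

View pics/m10.png

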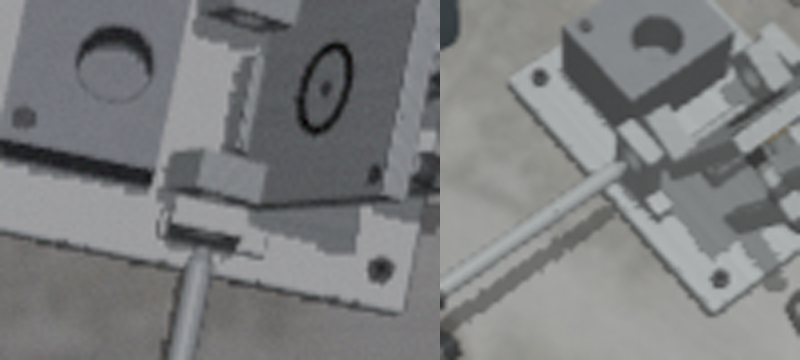

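Request:
jog_arm(series=[[0.008,[0,0,-0.0005],0],[0.008,[0.0039,-0.0008,0],0],[0.008,[0.0039,-0.0008,0],0],[0.008,[0.0039,-0.0008,0],0],[0.008,[0.0039,-0.0009,0],0],[0.008,[0.0039,-0.0008,0],0],[0.008,[0,0,0],0],[0.008,[0,0,0],0]])

```text
time: 20.95
tcp_pos: [436.5, -95.9, 218.9]
tcp_rot: [0.102, 0.995, 0.0, -0.0]
ft_force: [-0.4, -1.3, -2.1]
gripper_width: 10.9
```

Request:
jog_arm(series=[[0.008,[0.0049,-0.001,0],0],[0.008,[0.0049,-0.001,0],0],[0.008,[0.0049,-0.0011,0],0],[0.008,[0.0049,-0.001,0],0],[0.008,[0.0049,-0.0011,0],0],[0.008,[0.0049,-0.001,0],0],[0.008,[0.0049,-0.001,0],0],[0.008,[0,0,0],0]], grip_force=50)

```text
time: 21.75
tcp_pos: [471.6, -103.3, 219.0]
tcp_rot: [0.101, 0.995, -0.0, 0.0]
ft_force: [0.8, 0.1, -1.9]
gripper_width: 10.9
```

```bash
python3 - <<'E'
from h import *
look("w11"); print(state()['moment'])
for n in ("top","scene"):
    c=get_calibration(n); im,d=snapshot(n); N=nest(cloud(d,c)); pinrep(n,N,d,[-120,-105,-90,-75,-62])
    if n=="top": lidfit(N)
E
```

```text
t 21.8 tcp [ 471.1 -103.2  218.9] nest [  -0.7 -158.3  218.9] yaw 168.35 F [ 0.1  0.  -1.5] w 11.1 q6 -0.14
[-0.01858753  0.08502924 -0.03872794]
front pts 1885 normal [-0.906 -0.003  0.424] t [3.6 4.9 6.5] y [-38.6  39.6] h [-46.3  46.8]
top edge 411 t [-4.6  5.8] h 49.8 y [-38.6  40.4]
scene -120 23 x 2.13 z 54.5
scene -105 29 x 0.9 z 52.7
scene -90 31 x 0.08 z 53.1
scene -75 30 x -0.04 z 52.6
scene -62 30 x 0.2 z 51.9
```

Request:
jog_arm(series=[[0.008,[0.0049,-0.001,-0.0002],0],[0.008,[0.0049,-0.001,-0.0002],0],[0.008,[0.0049,-0.0011,-0.0002],0],[0.008,[0.0049,-0.001,-0.0002],0],[0.008,[0.0049,-0.0011,-0.0002],0],[0.008,[0.0049,-0.001,0],0],[0.008,[0.0039,-0.0008,0],0],[0.008,[0,0,0],0]])

```text
time: 22.7
tcp_pos: [504.7, -110.3, 218.0]
tcp_rot: [0.102, 0.995, -0.0, 0.0]
ft_force: [-0.3, 0.2, -1.5]
gripper_width: 11.4
```

Request:
jog_arm(series=[[0.008,[0.0029,-0.0006,0],0],[0.008,[0.0029,-0.0006,0],0],[0.008,[0.0029,-0.0007,0],0],[0.008,[0.0029,-0.0006,0],0],[0.008,[0.0029,-0.0006,0],0],[0.008,[0.0029,-0.0006,0],0],[0.008,[0.0029,-0.0006,0],0],[0.008,[0,0,0],0]])

```text
time: 23.5
tcp_pos: [524.8, -114.5, 217.9]
tcp_rot: [0.101, 0.995, 0.0, 0.0]
ft_force: [0.6, 0.9, -2.0]
gripper_width: 11.1
```

Request:
jog_arm(series=[[0.008,[0.0029,-0.0006,0],0],[0.008,[0.0029,-0.0006,0],0],[0.008,[0.001,-0.0002,0],0],[0.008,[0.001,-0.0002,0],0],[0.008,[0.001,-0.0002,0],0],[0.008,[0,0,0],0],[0.008,[0,0,0],0],[0.008,[0,0,0],0]])

```text
time: 24.3
tcp_pos: [533.1, -116.2, 217.9]
tcp_rot: [0.102, 0.995, 0.0, 0.0]
ft_force: [0.6, 0.9, -2.0]
gripper_width: 10.7
```

Request:
jog_arm(series=[[0.008,[0.001,-0.0002,0],0],[0.008,[0,0,0],0],[0.008,[0.001,-0.0002,0],0],[0.008,[0,0,0],0],[0.008,[0,0,0],0],[0.008,[0,0,0],0],[0.008,[0,0,0],0],[0.008,[0,0,0],0]])

```text
time: 25.1
tcp_pos: [534.9, -116.5, 217.8]
tcp_rot: [0.101, 0.995, 0.0, -0.0]
ft_force: [-1.4, 0.6, -1.2]
gripper_width: 10.7
```

Request:
jog_arm(series=[[0.008,[0.001,-0.0002,0],0],[0.008,[0,0,0],0],[0.008,[0.001,-0.0002,0],0],[0.008,[0,0,0],0],[0.008,[0,0,0],0],[0.008,[0,0,0],0],[0.008,[0,0,0],0],[0.008,[0,0,0],0]])

```text
time: 25.9
tcp_pos: [535.6, -116.6, 217.5]
tcp_rot: [0.102, 0.995, 0.0, -0.002]
ft_force: [-7.2, 1.0, 2.3]
gripper_width: 10.8
```

```bash
python3 - <<'E'
from h import *
look("w12")
c=get_calibration("top"); im,d=snapshot("top"); N=nest(cloud(d,c)); lidfit(N)
m=(abs(N[...,0])<7)&(N[...,1]>54)&(N[...,1]<80)&(N[...,2]>35)&(N[...,2]<60); k=N[m]; print("tip pts",m.sum(), k.max(0) if len(k) else None, np.median(k[:,0]) if len(k) else None)
cv2.imwrite("pics/t12.png",cv2.resize(im[150:280,330:460],(600,600),interpolation=cv2.INTER_CUBIC))
E
```

```text
t 25.95 tcp [ 535.7 -116.6  217.5] nest [ -1.  -92.4 217.5] yaw 168.34 F [-7.4  0.5  1.5] w 10.8 q6 -0.13h.py:31: RuntimeWarning: Mean of empty slice.
  k=q.mean(0); V=np.linalg.svd(q-k,full_matrices=False)[2][2]; V*=-np.sign(V[0])
  ret = um.true_divide(
Traceback (most recent call last):
  File "h.py", line 31, in lidfit
    k=q.mean(0); V=np.linalg.svd(q-k,full_matrices=False)[2][2]; V*=-np.sign(V[0])
                   ~~~~~~~~~~~~~~~~~~~~~~~~~~~~~~~~~~~~~~~~~^^^
IndexError: index 2 is out of bounds for axis 0 with size 0
```

Request:
jog_arm(series=[[0.014,[0,0,0],0],[0.018,[0,0,0],0],[0.03,[0,0,0],0],[0.04,[0,0,0],0],[0.04,[0,0,0.01],0],[0.04,[0,0,0.02],0],[0.04,[0,0,0.03],0],[0.04,[0,0,0.03],0]])

```text
time: 26.8
tcp_pos: [537.1, -117.0, 309.5]
tcp_rot: [0.101, 0.995, 0.0, 0.0]
ft_force: [0.6, 0.5, 0.4]
gripper_width: 39.9
```

Request:
jog_arm(series=[[0.04,[-0.02,0.004,0.02],0],[0.04,[-0.03,0.006,0.02],0],[0.04,[-0.03,0.006,0.01],0],[0.04,[-0.03,0.006,0],0],[0.04,[-0.03,0.006,0],0],[0.04,[0,0,0],0],[0.04,[0,0,0],0],[0.04,[0,0,0],0]])

```text
time: 27.6
tcp_pos: [398.1, -89.3, 358.7]
tcp_rot: [0.102, 0.995, -0.0, 0.001]
ft_force: [-0.8, 0.9, -0.2]
gripper_width: 39.8
```

```bash
python3 - <<'E'
from h import *
c,im,d,N=look("w13"); o=np.zeros((480,800,3),np.uint8)
for n in ("wrist","top"):
    if n=="top":
        c=get_calibration(n); im,d=snapshot(n); N=nest(cloud(d,c))
        t=cv2.resize(im[140:290,320:470],(400,400),interpolation=cv2.INTER_CUBIC); o[:400,400:]=t
    else:
        o[:480,:400]=im[:, 120:520]
    print(n)
    try: lidfit(N)
    except Exception as e: print("nolid")
    m=(abs(N[...,0])<8)&(N[...,1]>54.5)&(N[...,1]<80)&(N[...,2]>35)&(N[...,2]<60); k=N[m]; print("tip",m.sum(), np.percentile(k,[2,50,98],axis=0).round(1) if len(k) else None)
    m=(abs(N[...,0])<10)&(N[...,1]>-130)&(N[...,1]<-55)&(N[...,2]>35)&(N[...,2]<65); k=N[m]; print("grip",m.sum(), np.percentile(k,[1,50,99],axis=0).round(1) if len(k) else None)
cv2.imwrite("pics/m13.png",o)
E
```

```text
t 27.65 tcp [398.2 -89.4 358.5] nest [   0.9 -232.5  358.5] yaw 168.35 F [-0.  -0.6  0.4] w 39.9 q6 -0.17
wrist
front pts 64 normal [-0.013 -1.    -0.018] t [1.3 3.9 8.1] y [-39.5 -37. ] h [-47.  -29.3]
nolid
tip 0 None
grip 908 [[  -7.4 -118.    40.4]
 [  -0.4  -91.5   52. ]
 [   6.4  -55.6   53.9]]
top
front pts 1902 normal [-0.906 -0.003  0.424] t [3.5 5.  6.4] y [-38.6  39.7] h [-46.2  47.5]
top edge 405 t [-4.5  6. ] h 49.8 y [-38.2  40.6]
tip 27 [[-4.5 54.9 46.1]
 [-0.4 58.7 49.5]
 [ 3.5 62.9 52.1]]
grip 456 [[  -7.  -117.2   40.7]
 [  -0.2  -86.9   51.1]
 [   7.1  -56.2   54.9]]
```

View pics/m13.png

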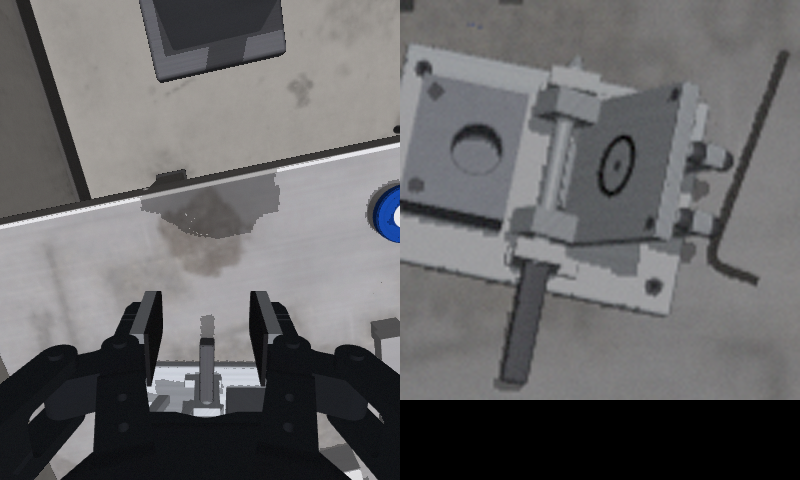

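```bash
python3 -c "
from cell import *
print(job_done())"
```

```text
the job is handed in; nothing more can be done
None
```

The lid is turned over and back on its ledge, leaning on the stop screws. The hinge pin is through both ears and both lugs with its grip against the near ear. I handed the job in at about 28 s of the 67 s.

How it went:
- **Lid:** I tipped it upright, gripped its top, lifted it and turned it half round. It went back on the ledge until I felt contact, and I eased it back onto the stops.
- **Pin:** I gripped it by its square grip, swung it round and slid it in from the robot's side. It moved freely until about 7 N of contact at the ear, when I released it and backed the arm away.

Last checks, from the top camera after letting go (in the nest's frame):

| Check | Measured | Should be |
|---|---|---|
| Lid face direction (x, y, z) | (-0.906, -0.003, 0.424) | (-0.906, 0, 0.423) |
| Lid top above plate middle | 49.8 mm | 50 mm |
| Lid sideways position | about 1 mm off centre | within ±2.5 mm |
| Pin tip | y about 63 mm | 63.5 mm |
| Rear end of pin grip | y -117 mm | -117.5 mm |

- **Seal and pin in view:** the last picture shows the seal ring facing the nest and the shank running through both lugs and ears.
- **Nothing touching:** the wrist force was near zero.
- **Tin and hex key:** the arm did not go near either one. The key looks unmoved in the pictures. I did not measure the tin's position.
- **Disagreements:** the wrist camera put the nest 0.5–1 mm away from where the top camera did, within calibration error. In the last view it could not see the lid or the pin tip, so those final numbers come from the top camera alone.

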